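# Hold a coated board inside the lamp box through its guard slot

### The job

First slide the shutter on top of the lamp box fully open by its red knob. Then lift the board carrier out of its stand by the orange grip and lower it upright, without forcing it, through the slot in the lamp box's cover until the whole black frame with the board is inside below the cover, hanging free: touching neither the floor, the walls nor the slot. Finish while still holding it there motionless by its grip, and leave the heat sink, the terminal block and the loupe where they are.

Things in the scene. Friction and masses are not known exactly. Their poses are not given: they have to be found in the camera images.
- lamp_box: White fixed box, 120 (its x) x 116 (its y) x 105 mm high, amber window in the front (-x side), grey cover; it does not move. Origin at the centre of its underside, z up. Inside: floor surface at z = 8 mm, underside of the cover at z = 100 mm, cover top at z = 105 mm; inner walls at x = -56 and +56 mm, y = +-54 mm; a lamp tube along y at x = 46 mm (nothing inside nearer to the slot). Two guide rails run along x on the cover at y = +-47 mm, tops 113 mm high.
- slot (a point): Centre of the slot in the lamp box's cover, at the height of the cover's top (105 mm above the bench; at x = -25 mm, y = 0 of the box). The slot is 24 mm along the box's x and 76 mm along its y, straight through the 5 mm cover, with a 2 mm chamfer round its mouth. Axes as the box's. The shut shutter covers it.
- shutter (a joint): Dark steel shutter plate (60 x 88 x 3.5 mm) on top of the cover: 0 = shut, grows as it slides along the box's +x (away from the slot), stop at 0.036 m = fully open, when the slot is wholly free (it is free from 0.031 m on). It stays where it is left; friction about 1.5 N. Starts shut or nearly so (0 to 0.010).
- shutter_knob (a point): Centre of the red bar knob on the shutter, 10 mm along the box's x, 40 mm along its y, 24 mm high (from 109 to 133 mm above the bench); its axes are the box's axes. When shut it stands 32 mm to the box's +x side of the slot's centre, and it moves with the shutter.
- carrier: Loose board carrier, standing upright in the stand, 130 mm high in all, 120 to 240 g. Origin at the centre of its underside, z up. From z = 0 to 52 mm a black frame 20 mm (its x) by 72 mm (its y) in which a small blue circuit board is fixed; then a black neck 10 x 22 mm; from z = 85 to 130 mm the orange grip, 14 mm (x) by 30 mm (y). To get the frame below the cover the fingers must hold the upper part of the grip. Turned half round about z it fits just as well.
- carrier_mid (a point): The middle of the carrier, on its upright axis 65 mm above its underside (in the neck); axes as the carrier's.
- carrier_grip (a point): Centre of the carrier's orange grip, on its axis 107.5 mm above its underside; axes as the carrier's. Pinch across the carrier's x (14 mm).
- carrier_stand: Fixed grey stand, 56 (its x) x 110 (its y) x 30 mm high, with a pocket 26 x 80 x 25 mm deep, open at the top (pocket floor 5 mm above the bench), in which the carrier stands with its x along the stand's x. Origin at the centre of the underside.
- heat_sink: Bystander: loose black finned heat sink, 45 x 45 x 23 mm; origin at the centre of its underside.
- connector_block: Bystander: loose green terminal block, 18 x 52 x 19 mm; origin at the centre of its underside.
- loupe: Bystander: loose black loupe, 41 mm across, 36 mm high; origin at the centre of its underside.

How it is judged:
By the outcome, as a careful person would: the job done as asked, in the order asked, and still so for the second after the job is handed in, while the arm keeps its last pose, push and grip.
It also fails if it takes over 59 s, if anything falls off the work surface, if the arm or the gripper's body presses on something with over 40 N, if the wrist force passes 120 N, or if a joint passes its speed limit or range.

### The arm

A 6-joint arm with a two-finger parallel gripper is mounted at the origin on a cart in front of the work surface, level with it; the furniture and walls round the work are solid. World frame = base frame: x ahead of the robot, y to its left, z up, the work surface at z = 0. Lengths are in mm, angles in degrees, forces in N, time in s.
With the tool pointing down it reaches from about 300 to 850 mm from the base axis. Payload 4.2 kg.
Tool frame: the origin (TCP) lies on the centre line of the jaws, within the pads' length; the fingertips stand 14 mm ahead of it and the grasp point (between the pads) lies 5 mm behind it; z points along the fingers, y is the line along which they close (so a half turn about z gives the same grasp; the last joint's range is limited). The gripper opens to 91 mm and grips with 3 to 60 N. Pads are 32 mm wide; open, the fingers measure 118 mm over their backs; the gripper's body (76 mm by 178 mm) begins 60 mm behind the grasp point.
Start: joints at [71.104, 18.312, 89.639, -0, 72.044, -1.146], TCP at [175.301, 547.642, 227.976] pointing down, gripper open.
Joint ranges: [-177.97, 177.97], [-48.28, 115.42], [12.27, 149.76], [-77.06, 257.06], [2.81, 150.46], [-146.56, 146.56]. Speed limits (degrees/s): [147.25, 147.25, 180, 180, 180, 180].

### API

Orientations are given as [roll, pitch, yaw] about the fixed x, y, z axes, in that order (R = Rz(yaw) Ry(pitch) Rx(roll)).
In Python, from workcell import env gives the robot as it stands.
- The arm moves only by the tool arm_command, never from a script. Its argument "motion" is a list of rows, each an object with "offset": the shift along the tool's x, y, z in m, a list of three; "spin": the turn about the tool's z in rad. In form: [{"offset": [tx, ty, tz], "spin": spin}, ...]. A call has 1 to 5 rows; each row shifts and turns the commanded pose from where the row before left it, along the tool's axes as they then stand; what a row does not reach is not made up. A row lasts 1/8 s, in which the tool goes at most 62.5 mm and 10.7 degrees, less where a joint would pass 70% of its speed; a pose out of reach is approached as far as the arm can. A call with a gripper value outside its range is refused whole. "jaw" is the finger opening in m, from 0 to 0.0912, set as the call begins (left out, the last holds). The fingers move at their own pace and stop on an object; "newtons" is the grip in N (left out, the last holds). Time passes only in rows, so rows that do not move let the fingers close. It gives the time, the measured TCP pose, the force, the opening and the grip force at its end, in the units of the state.
- env.state(): the state, without advancing time (a new reading comes with each control period).
- env.grab_frame(name): name is "side" or "top"; returns (picture, depth): 420x560x3 uint8, blue, green, red; 420x560 float32, mm along the optical axis (not along the pixel's ray), 0 where there is no reading.
- env.camera_model(name): a dict with "fx", "fy", "cx", "cy" (pixels), "k1" (the pictures are not rectified: a ray, as slopes to the right and down, at radius r is drawn at 1 + k1 r^2 times it, then the intrinsics apply), "eye" and "rotation" of the camera in the world. Camera axes: x right, y down, z forward; pixel columns grow to the right and rows downward; lengths in mm; the calibration is good to about 2 mm. A picture is of the moment at which its call begins. camera_model takes no time and is no camera call.
- env.job_done(): hands the job in; it is judged then, once.
Trained networks look in the newest picture that a camera, given by its name, has taken for a name from the list of things; names that differ only in an ending like _2 or _b are one class to them, and where a whole thing is asked for, a point or a joint stands for the part that bears it (a point fixed in the world has none). Each returns a list of dicts, best first, with "score" (0 to 1); they miss things now and then, are a little off and sometimes report something else, mostly with a low value. They report only what shows in the picture. A call takes as long as a camera call.
- env.boxes_of(camera, target): "bbox" ([left, top, right, bottom] in pixels, round what is visible of it).
- env.pinpoint(camera, target): "location" ([column, row] in pixels: a listed point, or the origin of a listed thing).
The state is a dict: "time_s": time; "qpos": joint angles; "qvel": joint speeds; "effort": joint torques, N m; "ee_pos": TCP position; "ee_rot": TCP orientation; "force": force on the tool from outside, world axes, zero at the start; "torque": the same for the moment, N m; "gripper_width": finger opening in mm; "gripper_force": force on a finger pad.
Only numpy, scipy, OpenCV 4.12 (cv2) and the standard library are available. Lean on these libraries where they do the work, as an engineer would, in place of code of your own. Each camera call takes 0.05 s, during which the arm holds its last target. There are 200 camera calls.

## Working session

There is one attempt and no reset: what is moved stays moved. The work goes in short steps, Python scripts to look and compute and a tool call to move; the robot and the scene stay as the last step left them, time stands still between calls to the robot, and variables do not carry over. Pictures are saved under pics/ and viewed, at most 10 in all, crops included, and the job is handed in when it is done.

Besides the shell and the picture viewer there is one more tool, called after ">>>" in YAML: its name, and indented under it one key for each argument. arm_command: Moves the arm, as the interface text tells. Its arguments: {"type":"object","properties":{"motion":{"type":"array"},"jaw":{"type":"number"},"newtons":{"type":"number"}},"required":["motion"]}

```bash
ls; mkdir -p pics; python3 - <<'E'
from workcell import env
import cv2,numpy as np
s=env.state();print({k:np.round(v,2).tolist() for k,v in s.items()})
for c in("side","top"):
    p,d=env.grab_frame(c);cv2.imwrite(f"pics/{c}0.png",p);np.save(f"d_{c}.npy",d)
    print(c,env.camera_model(c))
    for t in("lamp_box","slot","shutter_knob","carrier","carrier_mid","carrier_grip","carrier_stand","heat_sink","connector_block","loupe"):
        print(t,[(np.round(r["location"],1).tolist(),round(r["score"],2)) for r in env.pinpoint(c,t)[:2]])
E
```

```text
pics
{'time_s': 0.0, 'qpos': [71.1, 18.35, 89.71, -0.0, 72.04, -1.15], 'qvel': [-0.08, -0.04, 0.01, 0.04, 0.09, -0.03], 'effort': [0.0, -41.25, -23.2, 0.07, 0.05, -0.0], 'ee_pos': [175.15, 547.16, 227.11], 'ee_rot': [-179.9, -0.0, 162.25], 'force': [0.43, 0.44, -1.09], 'torque': [-0.02, -0.01, -0.01], 'gripper_force': 0.0, 'gripper_width': 91.15}
side {'fx': 466.3411848462869, 'fy': 466.3411848462869, 'cx': 277.1644384815039, 'cy': 203.29750392556704, 'k1': -0.09546276516464272, 'eye': array([ -15.18944997, -899.73619782,  697.78034598]), 'rotation': array([-119.06813975,    0.1317869 ,  -31.11422654])}
lamp_box [([256.7, 230.0], 0.66)]
slot [([243.3, 198.3], 0.79)]
shutter_knob [([258.1, 194.4], 0.92)]
carrier [([282.0, 273.6], 0.86), ([243.5, 200.3], 0.4)]
carrier_mid [([281.5, 252.2], 0.71)]
carrier_grip [([281.5, 236.6], 0.81)]
carrier_stand [([278.6, 276.9], 0.68)]
heat_sink [([324.8, 243.3], 0.69)]
connector_block [([352.4, 350.8], 0.51)]
loupe [([195.9, 193.6], 0.7), ([278.2, 275.3], 0.27)]
top {'fx': 508.8088769393572, 'fy': 508.8088769393572, 'cx': 275.239589389977, 'cy': 206.8766341930536, 'k1': 0.01648893003385517, 'eye': array([ 337.41003971,  -23.27408548, 1361.30204504]), 'rotation': array([-170.60345479,    0.70127727,  -90.11921996])}
lamp_box [([249.1, 236.5], 0.58)]
slot [([246.5, 239.7], 0.71)]
shutter_knob [([244.7, 219.6], 0.56)]
carrier [([325.6, 248.9], 0.61)]
carrier_mid [([299.8, 181.9], 0.7), ([326.6, 242.7], 0.68)]
carrier_grip []
carrier_stand [([325.2, 248.7], 0.62)]
heat_sink [([300.2, 181.9], 0.51), ([139.5, 253.5], 0.37)]
connector_block [([429.2, 248.0], 0.68)]
loupe [([141.2, 251.6], 0.64)]
```

```bash
python3 - <<'E'
import cv2
a=cv2.imread("pics/top0.png")[150:300,180:380];cv2.imwrite("pics/top0c.png",cv2.resize(a,None,fx=4,fy=4,interpolation=2))
a=cv2.imread("pics/side0.png")[150:300,180:380];cv2.imwrite("pics/side0c.png",cv2.resize(a,None,fx=4,fy=4,interpolation=2))
E
```

```text
(no output)
```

View pics/top0c.png

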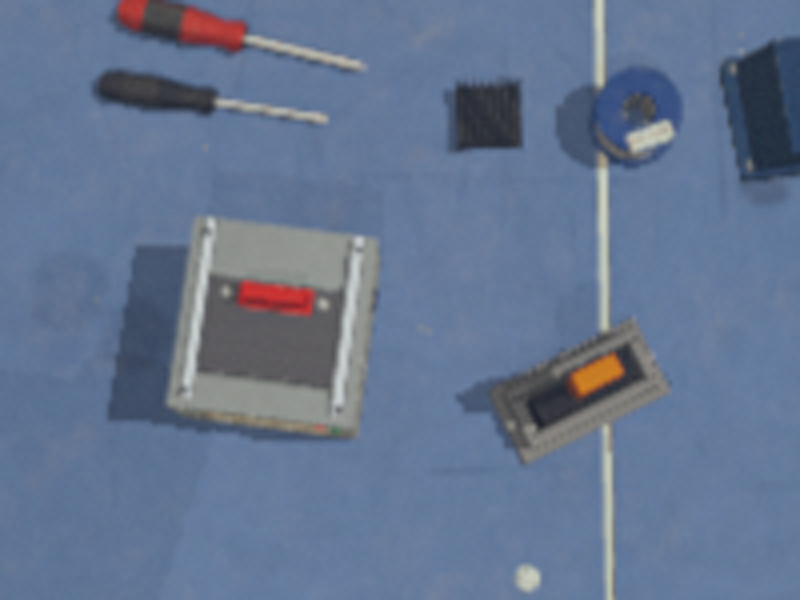

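View pics/side0c.png

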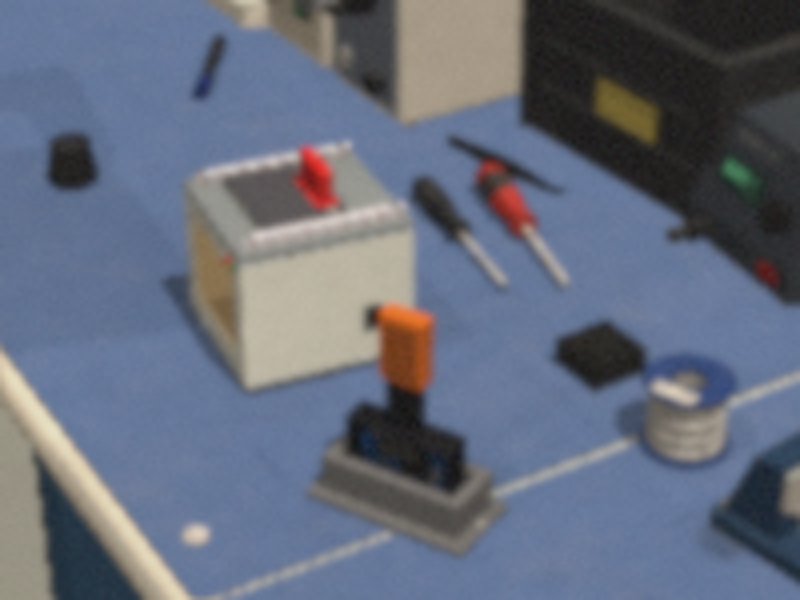

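View pics/top0.png

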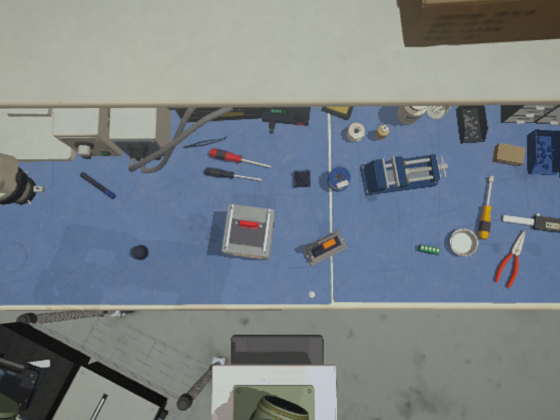

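```bash
cat > h.py <<'E'
from workcell import env
import cv2,numpy as np
from scipy.spatial.transform import Rotation as R
def cam(c):
    m=env.camera_model(c);K=np.array([[m["fx"],0,m["cx"]],[0,m["fy"],m["cy"]],[0,0,1]])
    return K,np.array([m["k1"],0,0,0.]),np.array(m["eye"]),R.from_euler("xyz",m["rotation"],degrees=True).as_matrix()
def rays(c,px):
    K,D,e,M=cam(c);u=cv2.undistortPoints(np.asarray(px,float).reshape(-1,1,2),K,D).reshape(-1,2)
    return e,np.c_[u,np.ones(len(u))]@M.T
def at_z(c,px,z):
    e,r=rays(c,px);return e+r*((z-e[2])/r[:,2])[:,None]
def cloud(c,d):
    v,u=np.indices(d.shape);e,r=rays(c,np.c_[u.ravel(),v.ravel()])
    P=e+r*d.reshape(-1,1);P[d.ravel()==0]=np.nan;return P.reshape(*d.shape,3)
def proj(c,X):
    K,D,e,M=cam(c);return cv2.projectPoints(np.asarray(X,float).reshape(-1,1,3),cv2.Rodrigues(M.T)[0],-M.T@e,K,D)[0].reshape(-1,2)
def two(pa,pb,ca="side",cb="top"):
    (e1,r1),(e2,r2)=rays(ca,[pa]),rays(cb,[pb]);r1,r2=r1[0],r2[0]
    t=np.linalg.lstsq(np.c_[r1,-r2],e2-e1,rcond=None)[0];a,b=e1+t[0]*r1,e2+t[1]*r2
    return (a+b)/2,np.linalg.norm(a-b)
E
python3 - <<'E'
from h import *
for c in("top","side"):
    p=cv2.imread(f"pics/{c}0.png");d=np.load(f"d_{c}.npy");P=cloud(c,d)
    hsv=cv2.cvtColor(p,cv2.COLOR_BGR2HSV);x,y,z=P[...,0],P[...,1],P[...,2];H,S,V=[hsv[...,i].astype(int) for i in range(3)]
    # region around box/stand
    gate=(x>200)&(x<500)&(y>-250)&(y<150)
    print(c,"bench z",np.nanmedian(z[gate&(H>95)&(H<125)&(S>90)]))
    def rep(n,m):
        q=P[m]; 
        if len(q)<5: print(n,len(q));return
        r=cv2.minAreaRect(q[:,:2].astype(np.float32));print(n,len(q),"mean",q.mean(0).round(1),"std",q.std(0).round(1),"rect",np.round(r[0],1),np.round(r[1],1),round(r[2],1), "z",np.percentile(q[:,2],[5,50,95]).round(1))
    red=gate&((H<6)|(H>172))&(S>150)&(V>90)
    rep("red",red);rep("redtop",red&(z>125))
    org=gate&(H>6)&(H<20)&(S>150)&(V>110)
    rep("orange",org);rep("otop",org&(z>125))
    rep("cover",gate&(y>-80)&(z>98)&(z<116)); rep("rails",gate&(y>-80)&(z>98)&(z<120)&(V>190)&(S<40))
    rep("stand",gate&(y<-80)&(x<340)&(z>22)&(z<36))
    rep("shut",gate&(y>-80)&(z>98)&(z<116)&(V<100))
E
```

```text
top bench z -0.944479168823591
red 56 mean [497.4  54.9 118.7] std [ 1.7 12.  10.4] rect [496.8  58.1] [42.4  5.3] 89.4 z [106.  114.9 133.5]
redtop 22 mean [498.2  52.5 130.7] std [ 1.1 10.5  2.4] rect [497.8  56.9] [36.9  3.3] 89.4 z [127.  130.7 134. ]
orange 79 mean [ 450.9 -137.9  130.9] std [ 5.3  8.3 10.6] rect [ 452.8 -140.5] [13.3 34.6] 26.5 z [111.5 133.5 137. ]
otop 70 mean [ 451.6 -138.1  133.8] std [5.  7.9 2.4] rect [ 451.8 -138.3] [13.  28.7] 26.2 z [129.9 133.9 137. ]
cover 1325 mean [464.   60.2 106.7] std [20.8 33.5  3.6] rect [468.   62.2] [116.1  78.9] 82.8 z [101.  106.5 113. ]
rails 74 mean [469.7  49.2 112.6] std [17.3 45.3  2.4] rect [474.1  61.2] [97.7 62.4] 82.4 z [108.4 112.7 116.2]
stand 0
shut 560 mean [473.5  61.5 107.8] std [12.6 24.5  2.6] rect [478.2  61.1] [81.7 53.2] 81.9 z [103.2 107.9 112.1]
side bench z -410.3155899210682
red 42 mean [498.3  49.2 120.8] std [1.2 9.8 8.2] rect [497.  55.] [42.1  5.9] 89.5 z [109.1 120.8 134.2]
redtop 14 mean [498.4  47.6 130.3] std [1.  8.2 2.8] rect [498.8  50.3] [27.1  1.5] 83.8 z [126.2 129.9 134.6]
orange 194 mean [ 450.4 -143.   119.6] std [ 4.6  7.4 12.8] rect [ 452.3 -140.1] [14.5 28.8] 30.8 z [ 98.1 120.8 136.4]
otop 79 mean [ 450.9 -141.8  132.6] std [5.2 7.4 3.6] rect [ 452.7 -140. ] [13.9 28.4] 25.6 z [125.7 133.6 137. ]
cover 722 mean [463.1  51.8 108.1] std [21.3 36.4  3.8] rect [468.2  61.8] [119.3  77.3] 82.4 z [100.6 108.7 114.1]
rails 48 mean [470.9  26.3 114.1] std [17.8 30.5  1.3] rect [479.   58.4] [101.6  59.4] 77.9 z [112.2 114.1 115.9]
stand 0
shut 164 mean [473.8  68.9 110. ] std [11.3 18.3  1.2] rect [475.4  70.3] [69.1 39.3] 80.5 z [108.1 110.1 111.9]
```

```bash
python3 - <<'E'
from h import *
for c in("top","side"):
    p=cv2.imread(f"pics/{c}0.png");d=np.load(f"d_{c}.npy");P=cloud(c,d)
    hsv=cv2.cvtColor(p,cv2.COLOR_BGR2HSV);x,y,z=P[...,0],P[...,1],P[...,2];H,S,V=[hsv[...,i].astype(int) for i in range(3)]
    gate=(x>350)&(x<600)&(y>-250)&(y<170); box=gate&(y>-60)
    def rep(n,m):
        q=P[m]
        r=cv2.minAreaRect(q[:,:2].astype(np.float32));print(c,n,len(q),"mean",q.mean(0).round(1),"std",q.std(0).round(1),"rect",np.round(r[0],1),np.round(r[1],1),round(r[2],1), "z",np.percentile(q[:,2],[5,50,95]).round(1))
    red=gate&((H<6)|(H>172))&(S>130)&(V>80)
    rep("red",red);rep("redtop",red&(z>127))
    org=gate&(H>6)&(H<20)&(S>150)&(V>110)
    rep("otop",org&(z>126))
    rep("cover",box&(z>99)&(z<116)&(S<70)); rep("rails",box&(z>106)&(z<118)&(V>190)&(S<40))
    rep("stand",gate&(y<-70)&(x<520)&(z>25)&(z<36)&(S<60))
    rep("shut",box&(z>104)&(z<114)&(V<95)&(S<60))
    print("bench",np.nanmedian(z[gate&(H>95)&(H<125)&(S>90)&(z>-20)]))
s=[258.1,194.4];print("knob",two([258.1,194.4],[244.7,219.6]),"slot",two([243.3,198.3],[246.5,239.7]),"mid",two([281.5,252.2],[326.6,242.7]),"carrier",two([282,273.6],[325.6,248.9]))
print("box",two([256.7,230],[249.1,236.5]))
E
```

```text
top red 109 mean [499.9  56.7 122.8] std [ 3.8 13.  10.9] rect [500.2  57.6] [45.2 13.7] 83.7 z [106.2 129.  135.2]
top redtop 62 mean [501.7  56.9 131.6] std [ 3.  11.8  2.2] rect [501.8  57.9] [39.7  8.8] 82.9 z [128.2 131.4 135.4]
top otop 69 mean [ 451.7 -138.2  133.9] std [5.  7.8 2.2] rect [ 451.9 -138.4] [13.  28.4] 26.2 z [130.3 133.9 137. ]
top cover 2029 mean [486.7  58.9 106.1] std [35.5 34.3  3.6] rect [488.6  59.3] [116.1 120.4] 82.4 z [100.8 105.6 112.8]
top rails 115 mean [487.6  51.9 112.3] std [28.9 45.9  2.4] rect [492.8  58.7] [ 97.7 100.6] 82.2 z [108.4 112.4 115.8]
top stand 273 mean [ 453.2 -138.1   29.4] std [20.  29.2  2.3] rect [ 453.6 -138.6] [41. 96.] 26.3 z [25.6 29.3 33.2]
top shut 179 mean [474.3  72.2 108.3] std [16.7 25.   2.3] rect [480.5  61. ] [82.  56.6] 83.7 z [104.7 108.3 112. ]
bench -0.9064318001192078
side red 92 mean [500.5  52.1 122.5] std [ 2.9 12.5  9. ] rect [500.   57.3] [14.4 46.7] 0.4 z [109.8 122.7 134.6]
side redtop 35 mean [501.8  52.9 132.4] std [ 3.  11.2  2.3] rect [502.6  55.6] [35.9  7.9] 84.6 z [128.3 133.3 134.9]
side otop 74
[... 358 characters left out ...]
80 mean [ 450.4 -150.5   29.6] std [19.6 25.6  2.4] rect [ 449.2 -142.8] [ 44.2 101.6] 37.9 z [25.6 29.8 33.7]
side shut 144 mean [474.2  69.7 110. ] std [10.9 17.1  1.2] rect [473.5  69.7] [62.1 39.3] 76.5 z [108.1 110.1 111.9]
bench 1.9165092549816336
knob (array([510.36989805,  68.15342758, 113.82070305]), np.float64(4.1645998546983)) slot (array([461.36522548,  62.38373758, 118.22895169]), np.float64(1.1443325151681634)) mid (array([ 457.00402254, -137.47462277,   68.82772999]), np.float64(3.390598287185845)) carrier (array([ 450.28989841, -141.87184741,   10.84702377]), np.float64(6.207568386369184))
box (array([487.73780702,  59.40453946,  12.30620932]), np.float64(14.813475401168208))
```

```bash
cat >> h.py <<'E'
def plan(x,y,z,yaw,n,start=None):
    s=env.state()
    p,a=(np.array(s["ee_pos"]),s["ee_rot"][2]) if start is None else (np.array(start[:3],float),start[3])
    T=np.array([x,y,z]);dy=(yaw-a+180)%360-180;print("t",s["time_s"],"from",p.round(1),np.round(s["ee_rot"],2),"F",np.round(s["force"],1))
    for i in range(n):
        M=R.from_euler("xyz",[180,0,a],degrees=True).as_matrix()
        off=np.round((M.T@(T-p))/1000/(n-i),3 if n>1 else 4);sp=round(-np.radians(dy)/(n-i),3)
        print(f'{{"offset":{off.tolist()},"spin":{sp}}},');p=p+M@off*1000;a-=np.degrees(sp);dy=(yaw-a+180)%360-180
    print("end",p.round(2),round(a,2))
E
python3 -c "
from h import *
plan(501.8,57.5,190,82.3,12,[175.3,547.6,228,162.25])"
```

```text
t 1.1 from [175.3 547.6 228. ] [179.99  -0.   162.25] F [ 0.6  0.2 -0.5]
{"offset":[-0.038, -0.031, 0.003],"spin":0.116},
{"offset":[-0.042, -0.026, 0.003],"spin":0.116},
{"offset":[-0.044, -0.021, 0.003],"spin":0.116},
{"offset":[-0.047, -0.016, 0.003],"spin":0.116},
{"offset":[-0.048, -0.01, 0.003],"spin":0.116},
{"offset":[-0.049, -0.004, 0.003],"spin":0.116},
{"offset":[-0.049, 0.001, 0.003],"spin":0.117},
{"offset":[-0.048, 0.007, 0.003],"spin":0.116},
{"offset":[-0.048, 0.012, 0.004],"spin":0.117},
{"offset":[-0.046, 0.018, 0.003],"spin":0.116},
{"offset":[-0.043, 0.023, 0.004],"spin":0.117},
{"offset":[-0.04, 0.028, 0.003],"spin":0.116},
end [501.9   57.44 190.  ] 82.32
```

>>> arm_command:
  motion:
    - {"offset": [-0.038, -0.031, 0.003], "spin": 0.116}
    - {"offset": [-0.042, -0.026, 0.003], "spin": 0.116}
    - {"offset": [-0.044, -0.021, 0.003], "spin": 0.116}
    - {"offset": [-0.047, -0.016, 0.003], "spin": 0.116}
    - {"offset": [-0.048, -0.01, 0.003], "spin": 0.116}
  jaw: 0.04

```text
time_s: 1.72
ee_pos: [311.9, 341.4, 213.1]
ee_rot: [180.0, 0.0, 128.8]
force: [0.6, 0.1, -0.3]
gripper_width: 44.1
gripper_force: 0.0
```

>>> arm_command:
  motion:
    - {"offset": [-0.049, -0.004, 0.003], "spin": 0.116}
    - {"offset": [-0.049, 0.001, 0.003], "spin": 0.117}
    - {"offset": [-0.048, 0.007, 0.003], "spin": 0.116}
    - {"offset": [-0.048, 0.012, 0.004], "spin": 0.117}
    - {"offset": [-0.046, 0.018, 0.003], "spin": 0.116}

```text
time_s: 2.35
ee_pos: [448.3, 137.1, 197.0]
ee_rot: [180.0, -0.0, 95.4]
force: [0.1, 1.0, 0.5]
gripper_width: 40.0
gripper_force: 0.0
```

>>> arm_command:
  motion:
    - {"offset": [-0.043, 0.023, 0.004], "spin": 0.117}
    - {"offset": [-0.04, 0.028, 0.003], "spin": 0.116}
    - {"offset": [0, 0, 0], "spin": 0}
    - {"offset": [0, 0, 0], "spin": 0}

```text
time_s: 2.85
ee_pos: [501.5, 57.7, 189.8]
ee_rot: [-180.0, -0.0, 82.3]
force: [0.4, -0.5, -0.2]
gripper_width: 39.9
gripper_force: 0.0
```

```bash
python3 -c "
from h import *
plan(501.8,57.5,130,82.3,2)
p,d=env.grab_frame('side');cv2.imwrite('pics/s1.png',cv2.resize(p[120:270,170:370],None,fx=4,fy=4,interpolation=2))"
```

```text
t 2.85 from [501.5  57.7 189.8] [-1.7995e+02 -2.0000e-02  8.2330e+01] F [ 0.4 -0.5 -0.2]
{"offset":[-0.0, 0.0, 0.03],"spin":0.0},
{"offset":[-0.0, 0.0, 0.03],"spin":0.001},
end [501.47  57.72 129.84] 82.27
```

View pics/s1.png

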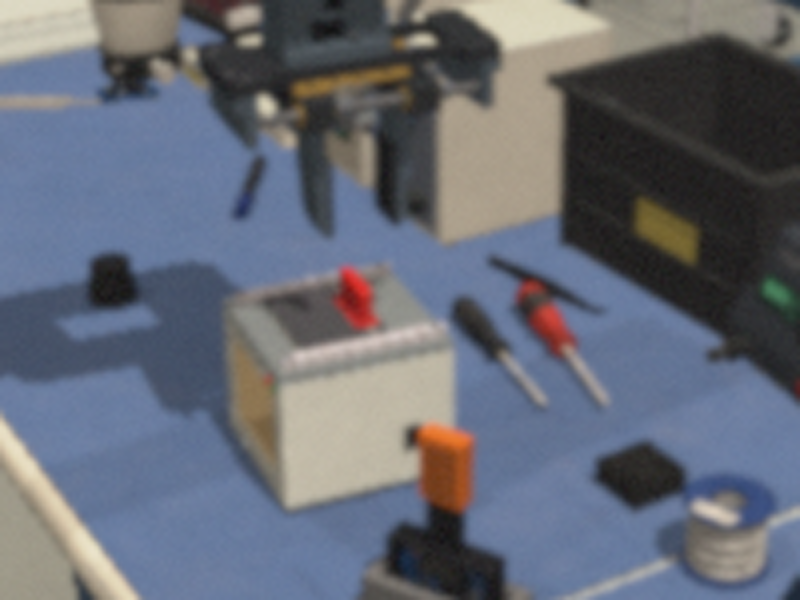

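The fingers (tips at crop px (318,230) and (395,215)) straddle the red knob at (355,290). I'm descending and closing.

>>> arm_command:
  motion:
    - {"offset": [0, 0, 0.03], "spin": 0}
    - {"offset": [0, 0, 0.03], "spin": 0}
    - {"offset": [0, 0, 0], "spin": 0}

```text
time_s: 3.28
ee_pos: [499.7, 58.5, 128.5]
ee_rot: [-179.7, 0.0, 82.4]
force: [-0.8, 0.6, 1.4]
gripper_width: 39.8
gripper_force: 0.0
```

>>> arm_command:
  motion:
    - {"offset": [0, 0, 0], "spin": 0}
    - {"offset": [0, 0, 0], "spin": 0}
    - {"offset": [0, 0, 0], "spin": 0}
    - {"offset": [0, 0, 0], "spin": 0}
  jaw: 0.0
  newtons: 8

```text
time_s: 3.78
ee_pos: [502.3, 57.5, 130.7]
ee_rot: [179.9, -0.0, 82.3]
force: [-1.2, 0.2, 3.5]
gripper_width: 10.0
gripper_force: 8.0
```

>>> arm_command:
  motion:
    - {"offset": [0, 0.006, 0], "spin": 0}
    - {"offset": [0, 0.006, 0], "spin": 0}
    - {"offset": [0, 0.006, 0], "spin": 0}
    - {"offset": [0, 0.006, 0], "spin": 0}
    - {"offset": [0, 0, 0], "spin": 0}

```text
time_s: 4.4
ee_pos: [527.4, 54.2, 130.7]
ee_rot: [179.8, -0.0, 82.3]
force: [0.6, 0.9, 4.3]
gripper_width: 10.0
gripper_force: 8.0
```

>>> arm_command:
  motion:
    - {"offset": [0, 0.003, 0], "spin": 0}
    - {"offset": [0, 0, 0], "spin": 0}

```text
time_s: 4.65
ee_pos: [529.7, 53.9, 130.7]
ee_rot: [179.9, -0.0, 82.3]
force: [-1.2, -0.4, 5.5]
gripper_width: 10.2
gripper_force: 8.0
```

>>> arm_command:
  motion:
    - {"offset": [0, 0.002, 0], "spin": 0}
    - {"offset": [0, 0, 0], "spin": 0}

```text
time_s: 4.9
ee_pos: [530.6, 53.8, 130.6]
ee_rot: [-180.0, -0.0, 82.3]
force: [-3.0, 1.0, 6.5]
gripper_width: 9.8
gripper_force: 8.0
```

>>> arm_command:
  motion:
    - {"offset": [0, 0.002, 0], "spin": 0}
    - {"offset": [0, 0, 0], "spin": 0}

```text
time_s: 5.15
ee_pos: [530.7, 53.7, 130.4]
ee_rot: [-179.7, -0.0, 82.3]
force: [-7.4, 1.9, 9.5]
gripper_width: 9.9
gripper_force: 8.0
```

>>> arm_command:
  motion:
    - {"offset": [0, 0.002, 0], "spin": 0}
    - {"offset": [0, 0, 0], "spin": 0}

```text
time_s: 5.4
ee_pos: [530.7, 53.6, 129.9]
ee_rot: [-179.5, 0.0, 82.3]
force: [-10.2, 3.0, 10.3]
gripper_width: 9.5
gripper_force: 8.0
```

>>> arm_command:
  motion:
    - {"offset": [0, -0.004, 0], "spin": 0}
    - {"offset": [0, 0, 0], "spin": 0}
    - {"offset": [0, 0, 0], "spin": 0}
    - {"offset": [0, 0, -0.03], "spin": 0}
    - {"offset": [0, 0, -0.05], "spin": 0}
  jaw: 0.04

```text
time_s: 6.02
ee_pos: [529.8, 53.4, 209.1]
ee_rot: [-179.8, 0.1, 82.3]
force: [0.4, -0.3, 0.3]
gripper_width: 39.9
gripper_force: 0.0
```

```bash
python3 -c "
from h import *
plan(452,-139,190,116,8)"
```

```text
t 6.025 from [529.8  53.4 209.1] [-1.7976e+02  6.0000e-02  8.2310e+01] F [ 0.4 -0.3  0.3]
{"offset":[-0.025, -0.006, 0.002],"spin":-0.073},
{"offset":[-0.025, -0.008, 0.002],"spin":-0.074},
{"offset":[-0.024, -0.01, 0.003],"spin":-0.073},
{"offset":[-0.023, -0.012, 0.002],"spin":-0.074},
{"offset":[-0.022, -0.014, 0.003],"spin":-0.073},
{"offset":[-0.021, -0.015, 0.002],"spin":-0.074},
{"offset":[-0.02, -0.016, 0.003],"spin":-0.073},
{"offset":[-0.019, -0.018, 0.002],"spin":-0.074},
end [ 452.41 -139.16  190.08] 116.0
```

>>> arm_command:
  motion:
    - {"offset": [-0.025, -0.006, 0.002], "spin": -0.073}
    - {"offset": [-0.025, -0.008, 0.002], "spin": -0.074}
    - {"offset": [-0.024, -0.01, 0.003], "spin": -0.073}
    - {"offset": [-0.023, -0.012, 0.002], "spin": -0.074}
    - {"offset": [-0.022, -0.014, 0.003], "spin": -0.073}
  jaw: 0.05

```text
time_s: 6.65
ee_pos: [481.9, -67.8, 197.8]
ee_rot: [180.0, 0.0, 103.5]
force: [-0.0, 0.1, -0.7]
gripper_width: 50.3
gripper_force: 0.0
```

>>> arm_command:
  motion:
    - {"offset": [-0.021, -0.015, 0.002], "spin": -0.074}
    - {"offset": [-0.02, -0.016, 0.003], "spin": -0.073}
    - {"offset": [-0.019, -0.018, 0.002], "spin": -0.074}
    - {"offset": [0, 0, 0], "spin": 0}
    - {"offset": [0, 0, 0], "spin": 0}

```text
time_s: 7.28
ee_pos: [453.6, -138.7, 191.0]
ee_rot: [180.0, -0.0, 115.9]
force: [-1.0, -0.0, -0.3]
gripper_width: 50.1
gripper_force: 0.0
```

```bash
python3 - <<'E'
from h import *
plan(452,-139,118,116,3)
p,d=env.grab_frame('side');cv2.imwrite('pics/s2.png',cv2.resize(p[140:290,180:380],None,fx=4,fy=4,interpolation=2))
t,dt=env.grab_frame('top');np.save('d_top2.npy',dt);cv2.imwrite('pics/t2full.png',t)
P=cloud('top',dt);hsv=cv2.cvtColor(t,cv2.COLOR_BGR2HSV);H,S,V=[hsv[...,i].astype(int) for i in range(3)]
x,y,z=P[...,0],P[...,1],P[...,2]
m=(x>400)&(x<600)&(y>0)&(y<120)&((H<6)|(H>172))&(S>130)&(V>80)&(z>127);q=P[m]
print(len(q),q.mean(0),cv2.minAreaRect(q[:,:2].astype(np.float32)))
print(env.pinpoint('top','slot')[:1],env.pinpoint('side','slot')[:1])
E
```

```text
t 7.275 from [ 453.6 -138.7  191. ] [ 1.7996e+02 -1.0000e-02  1.1594e+02] F [-1.  -0.  -0.3]
{"offset":[0.0, -0.001, 0.024],"spin":-0.0},
{"offset":[0.0, -0.0, 0.024],"spin":-0.0},
{"offset":[0.0, -0.001, 0.025],"spin":-0.001},
end [ 451.84 -139.57  117.96] 116.0
59 [530.64638379  54.92477326 131.35273465] ((530.4320678710938, 53.701759338378906), (39.53868103027344, 8.908173561096191), 83.40724182128906)
[{'location': [244.8, 240.0], 'score': 0.73}] [{'location': [242.7, 199.7], 'score': 0.7}]
```

View pics/s2.png

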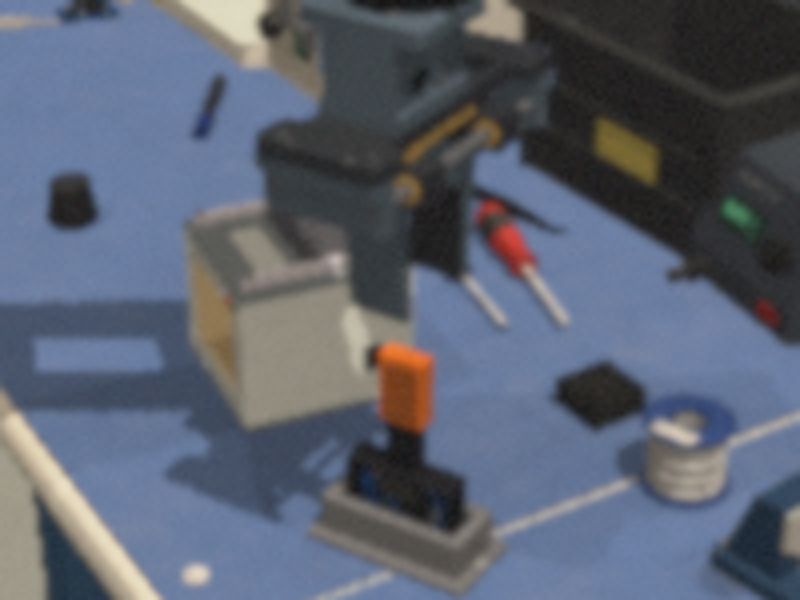

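The slot is open (light patch near crop (262,255)) and the fingers stand above the orange grip (405,355). I'm descending.

>>> arm_command:
  motion:
    - {"offset": [0, -0.0015, 0.024], "spin": 0}
    - {"offset": [0, 0, 0.024], "spin": 0}
    - {"offset": [0, 0, 0.024], "spin": 0}
    - {"offset": [0, 0, 0], "spin": 0}

```text
time_s: 7.98
ee_pos: [450.9, -138.8, 117.6]
ee_rot: [-179.8, -0.2, 116.0]
force: [-0.5, 1.3, -0.2]
gripper_width: 50.0
gripper_force: 0.0
```

>>> arm_command:
  motion:
    - {"offset": [0, 0, 0], "spin": 0}
    - {"offset": [0, 0, 0], "spin": 0}
    - {"offset": [0, 0, 0], "spin": 0}
    - {"offset": [0, 0, 0], "spin": 0}
    - {"offset": [0, 0, 0], "spin": 0}
  jaw: 0.0
  newtons: 25

```text
time_s: 8.6
ee_pos: [452.2, -139.7, 119.4]
ee_rot: [180.0, 0.0, 116.0]
force: [0.1, 0.5, 2.4]
gripper_width: 14.3
gripper_force: 25.0
```

>>> arm_command:
  motion:
    - {"offset": [0, 0, -0.01], "spin": 0}
    - {"offset": [0, 0, -0.02], "spin": 0}
    - {"offset": [0, 0, -0.03], "spin": 0}
    - {"offset": [0, 0, -0.04], "spin": 0}
    - {"offset": [0, 0, -0.04], "spin": 0}

```text
time_s: 9.22
ee_pos: [451.4, -139.5, 260.3]
ee_rot: [-180.0, -0.0, 116.0]
force: [-0.7, 0.4, -1.8]
gripper_width: 13.8
gripper_force: 25.0
```

>>> arm_command:
  motion:
    - {"offset": [0, 0, -0.02], "spin": 0}
    - {"offset": [0, 0, -0.01], "spin": 0}
    - {"offset": [0, 0, 0], "spin": 0}
    - {"offset": [0, 0, 0], "spin": 0}

```text
time_s: 9.72
ee_pos: [451.3, -139.4, 287.8]
ee_rot: [-179.9, -0.1, 116.0]
force: [-0.1, 0.9, -2.4]
gripper_width: 13.8
gripper_force: 25.0
```

```bash
python3 -c "
from h import *
plan(463.3,62.6,290,82.4,10)"
```

```text
t 9.725 from [ 451.3 -139.4  287.8] [-1.7990e+02 -1.0000e-01  1.1601e+02] F [-0.1  0.9 -2.4]
{"offset":[0.018, 0.01, -0.0],"spin":0.059},
{"offset":[0.018, 0.009, -0.0],"spin":0.059},
{"offset":[0.019, 0.008, -0.0],"spin":0.059},
{"offset":[0.019, 0.007, -0.0],"spin":0.059},
{"offset":[0.019, 0.005, -0.0],"spin":0.058},
{"offset":[0.02, 0.004, -0.0],"spin":0.059},
{"offset":[0.02, 0.003, -0.001],"spin":0.058},
{"offset":[0.02, 0.002, -0.0],"spin":0.059},
{"offset":[0.02, 0.001, -0.001],"spin":0.058},
{"offset":[0.02, 0.0, -0.0],"spin":0.059},
end [463.    62.17 289.78] 82.38
```

Lifted (weight about 2.4 N, 13.8 mm grip). I'm carrying it over the slot.

>>> arm_command:
  motion:
    - {"offset": [0.018, 0.01, 0], "spin": 0.059}
    - {"offset": [0.018, 0.009, 0], "spin": 0.059}
    - {"offset": [0.019, 0.008, 0], "spin": 0.059}
    - {"offset": [0.019, 0.007, 0], "spin": 0.059}
    - {"offset": [0.019, 0.005, 0], "spin": 0.058}

```text
time_s: 10.35
ee_pos: [457.5, -37.9, 287.8]
ee_rot: [-179.9, -0.0, 99.1]
force: [0.1, 0.5, -2.4]
gripper_width: 13.8
gripper_force: 25.0
```

>>> arm_command:
  motion:
    - {"offset": [0.02, 0.004, 0], "spin": 0.059}
    - {"offset": [0.02, 0.003, 0], "spin": 0.058}
    - {"offset": [0.02, 0.002, 0], "spin": 0.059}
    - {"offset": [0.02, 0.001, 0], "spin": 0.058}
    - {"offset": [0.02, 0, 0], "spin": 0.059}

```text
time_s: 10.98
ee_pos: [463.1, 62.6, 287.8]
ee_rot: [-179.9, 0.0, 82.3]
force: [0.1, 0.0, -1.5]
gripper_width: 13.8
gripper_force: 25.0
```

>>> arm_command:
  motion:
    - {"offset": [0, 0, 0.05], "spin": 0}
    - {"offset": [0, 0, 0], "spin": 0}
    - {"offset": [0, 0, 0], "spin": 0}

```text
time_s: 11.35
ee_pos: [464.2, 61.9, 239.7]
ee_rot: [180.0, -0.0, 82.4]
force: [-0.7, 0.5, -2.0]
gripper_width: 13.6
gripper_force: 25.0
```

```bash
python3 - <<'E'
from h import *
plan(463.3,62.6,239,82.4,1)
for c in('side','top'):
    p,d=env.grab_frame(c);cv2.imwrite(f'pics/{c}3full.png',p);np.save(f'd_{c}3.npy',d)
    for t in('carrier','carrier_mid','carrier_grip'): print(c,t,[(np.round(r["location"],1).tolist(),round(r["score"],2)) for r in env.pinpoint(c,t)[:2]])
p=cv2.imread('pics/side3full.png');cv2.imwrite('pics/s3.png',cv2.resize(p[90:240,150:350],None,fx=4,fy=4,interpolation=2))
E
```

```text
t 11.35 from [464.2  61.9 239.7] [ 1.7996e+02 -2.0000e-02  8.2360e+01] F [-0.7  0.5 -2. ]
{"offset":[0.0006, -0.001, 0.0007],"spin":-0.001},
end [463.32  62.64 239.02] 82.42
side carrier [([241.3, 156.0], 0.65), ([245.8, 194.3], 0.6)]
side carrier_mid [([242.3, 169.2], 0.89)]
side carrier_grip [([242.9, 156.1], 0.81)]
top carrier [([139.0, 254.0], 0.51), ([429.8, 253.3], 0.45)]
top carrier_mid [([323.9, 248.9], 0.66), ([140.7, 250.5], 0.62)]
top carrier_grip []
```

View pics/s3.png

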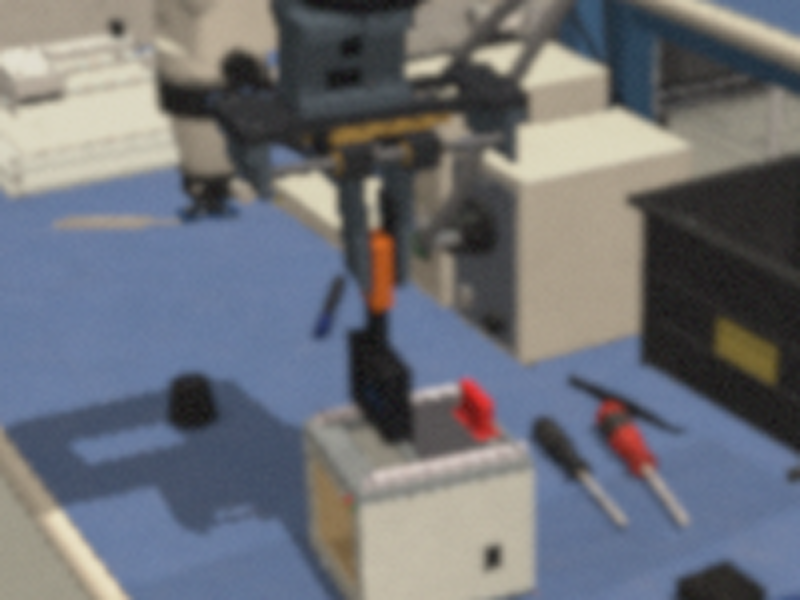

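```bash
python3 - <<'E'
from h import *
p=cv2.imread('pics/side3full.png');r0,c0,r1,c1=130,225,215,320;f=8
c0,c1,r0,r1=218,298,140,212;f=8
im=cv2.resize(p[r0:r1,c0:c1],None,fx=f,fy=f,interpolation=cv2.INTER_CUBIC);im=cv2.convertScaleAbs(im,alpha=1.7,beta=15)
def rect(cx,cy,yaw,hx,hy,z,col):
    M=R.from_euler('z',yaw,degrees=True).as_matrix();X=np.array([[a*hx,b*hy,0] for a,b in((1,1),(1,-1),(-1,-1),(-1,1))])@M.T+[cx,cy,z]
    q=((proj('side',X)-[c0,r0]+.5)*f).astype(int);cv2.polylines(im,[q],True,col,1)
t=(463.3,62.6,-7.6)
rect(464.2,61.9,-7.6,10,36,125.5,(0,255,0));rect(464.2,61.9,-7.6,10,36,177.5,(0,255,0));rect(464.2,61.9,-7.6,7,15,210.5,(0,255,0))
rect(*t,12,38,105,(0,255,255))
b=np.array([463.3,62.6])+25*np.array([np.cos(np.radians(7.6)),-np.sin(np.radians(7.6))]);print(b)
rect(*b,-7.6,60,58,105,(255,0,255))
k=np.array([463.3,62.6])+67.5*np.array([np.cos(np.radians(7.6)),-np.sin(np.radians(7.6))]);rect(*k,-7.6,5,20,133,(255,255,0))
cv2.imwrite('pics/ov3.png',im)
E
```

```text
[488.08038851  59.29359024]
```

View pics/ov3.png

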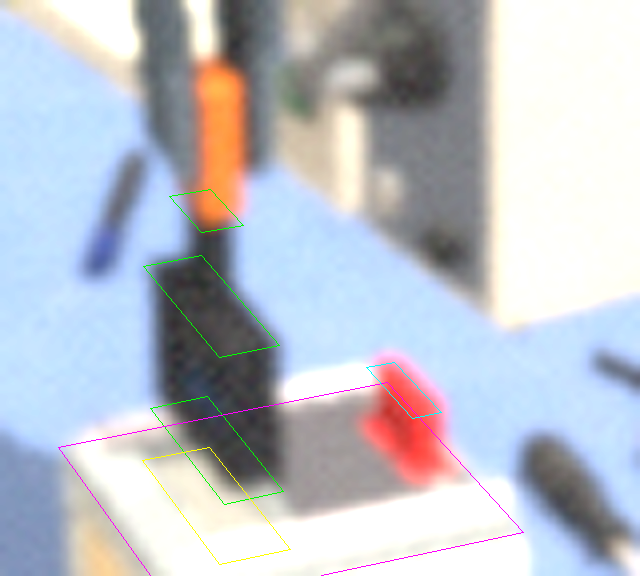

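>>> arm_command:
  motion:
    - {"offset": [0.0005, -0.001, 0.008], "spin": 0}
    - {"offset": [0, 0, 0.006], "spin": 0}
    - {"offset": [0, 0, 0], "spin": 0}
    - {"offset": [0, 0, 0], "spin": 0}

```text
time_s: 12.25
ee_pos: [462.8, 62.6, 224.9]
ee_rot: [-180.0, -0.0, 82.4]
force: [-0.9, 0.2, -1.0]
gripper_width: 13.8
gripper_force: 25.0
```

```bash
python3 - <<'E'
from h import *
plan(463.3,62.6,220,82.4,1)
p,d=env.grab_frame('side');p2=p
t,dt=env.grab_frame('top')
a=cv2.resize(p[150:220,215:295],None,fx=7,fy=7,interpolation=2);a=cv2.convertScaleAbs(a,alpha=1.8,beta=20)
cv2.imwrite('pics/s4.png',a)
P=cloud('side',d);z=P[...,2];hsv=cv2.cvtColor(p,cv2.COLOR_BGR2HSV)
m=(abs(P[...,0]-463)<40)&(abs(P[...,1]-62)<50)&(z>118)&(z<160)&(hsv[...,2]<70)
q=P[m]-[463.3,62.6,0];q=q@R.from_euler('z',-7.6,degrees=True).as_matrix()
print(len(q),np.percentile(q,[2,10,50,90,98],axis=0).round(1))
E
```

```text
t 12.25 from [462.8  62.6 224.9] [-1.800e+02 -1.000e-02  8.238e+01] F [-0.9  0.2 -1. ]
{"offset":[0.0, 0.0005, 0.0049],"spin":-0.0},
end [463.27  62.57 220.01] 82.38
174 [[ -8.2 -37.2 118.6]
 [ -7.1 -35.2 121.6]
 [ -0.9 -31.7 138.6]
 [  7.   34.7 154.9]
 [  9.9  38.3 159.1]]
```

View pics/s4.png

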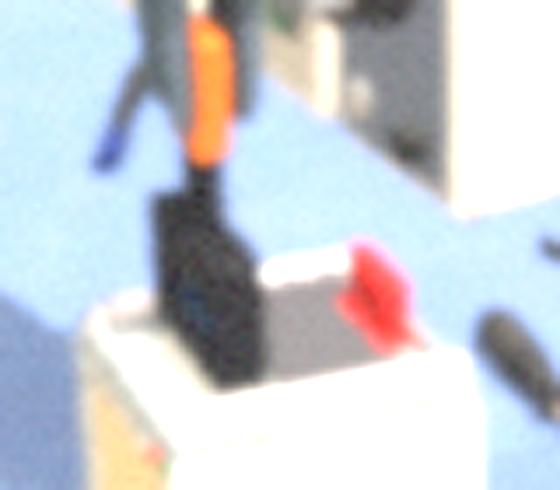

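The frame sits just above the slot, its depth extents centred to about 0.5 mm. I'm lowering gently and watching the force.

>>> arm_command:
  motion:
    - {"offset": [0, 0.0005, 0.003], "spin": 0}
    - {"offset": [0, 0, 0.003], "spin": 0}
    - {"offset": [0, 0, 0], "spin": 0}
    - {"offset": [0, 0, 0], "spin": 0}

```text
time_s: 12.85
ee_pos: [463.2, 62.5, 218.9]
ee_rot: [180.0, -0.0, 82.4]
force: [-0.5, 0.5, -2.1]
gripper_width: 13.5
gripper_force: 25.0
```

>>> arm_command:
  motion:
    - {"offset": [0, 0, 0.002], "spin": 0}
    - {"offset": [0, 0, 0.002], "spin": 0}
    - {"offset": [0, 0, 0], "spin": 0}

```text
time_s: 13.22
ee_pos: [463.0, 62.5, 214.7]
ee_rot: [-180.0, 0.0, 82.4]
force: [-0.1, -0.3, -1.8]
gripper_width: 13.5
gripper_force: 25.0
```

>>> arm_command:
  motion:
    - {"offset": [0, 0, 0.002], "spin": 0}
    - {"offset": [0, 0, 0.002], "spin": 0}
    - {"offset": [0, 0, 0], "spin": 0}

```text
time_s: 13.6
ee_pos: [463.0, 62.5, 210.7]
ee_rot: [-180.0, 0.0, 82.4]
force: [-0.0, -0.7, -1.5]
gripper_width: 14.1
gripper_force: 25.0
```

>>> arm_command:
  motion:
    - {"offset": [0, 0, 0.002], "spin": 0}
    - {"offset": [0, 0, 0.003], "spin": 0}
    - {"offset": [0, 0, 0.003], "spin": 0}
    - {"offset": [0, 0, 0], "spin": 0}

```text
time_s: 14.1
ee_pos: [463.0, 62.5, 202.6]
ee_rot: [-180.0, 0.0, 82.4]
force: [0.6, 0.0, -1.9]
gripper_width: 13.5
gripper_force: 25.0
```

>>> arm_command:
  motion:
    - {"offset": [0, 0, 0.003], "spin": 0}
    - {"offset": [0, 0, 0.003], "spin": 0}
    - {"offset": [0, 0, 0.003], "spin": 0}
    - {"offset": [0, 0, 0], "spin": 0}

```text
time_s: 14.6
ee_pos: [463.0, 62.5, 193.6]
ee_rot: [-180.0, 0.0, 82.4]
force: [0.4, 0.8, -2.1]
gripper_width: 13.8
gripper_force: 25.0
```

>>> arm_command:
  motion:
    - {"offset": [0, 0, 0.003], "spin": 0}
    - {"offset": [0, 0, 0.003], "spin": 0}
    - {"offset": [0, 0, 0.003], "spin": 0}
    - {"offset": [0, 0, 0.003], "spin": 0}
    - {"offset": [0, 0, 0], "spin": 0}

```text
time_s: 15.22
ee_pos: [463.0, 62.5, 181.6]
ee_rot: [-180.0, 0.0, 82.4]
force: [0.5, -0.3, -2.3]
gripper_width: 14.1
gripper_force: 25.0
```

No contact. I'll keep going to TCP z of about 142 (underside at about 28).

>>> arm_command:
  motion:
    - {"offset": [0, 0, 0.003], "spin": 0}
    - {"offset": [0, 0, 0.003], "spin": 0}
    - {"offset": [0, 0, 0.003], "spin": 0}
    - {"offset": [0, 0, 0.003], "spin": 0}
    - {"offset": [0, 0, 0], "spin": 0}

```text
time_s: 15.85
ee_pos: [463.0, 62.5, 169.6]
ee_rot: [-180.0, 0.0, 82.4]
force: [0.9, -0.2, -1.2]
gripper_width: 13.6
gripper_force: 25.0
```

>>> arm_command:
  motion:
    - {"offset": [0, 0, 0.003], "spin": 0}
    - {"offset": [0, 0, 0.003], "spin": 0}
    - {"offset": [0, 0, 0.003], "spin": 0}
    - {"offset": [0, 0, 0.003], "spin": 0}
    - {"offset": [0, 0, 0], "spin": 0}

```text
time_s: 16.48
ee_pos: [463.0, 62.5, 157.7]
ee_rot: [-180.0, 0.0, 82.4]
force: [0.1, -0.3, -1.6]
gripper_width: 13.6
gripper_force: 25.0
```

>>> arm_command:
  motion:
    - {"offset": [0, 0, 0.003], "spin": 0}
    - {"offset": [0, 0, 0.003], "spin": 0}
    - {"offset": [0, 0, 0.003], "spin": 0}
    - {"offset": [0, 0, 0.003], "spin": 0}
    - {"offset": [0, 0, 0], "spin": 0}

```text
time_s: 17.1
ee_pos: [463.0, 62.5, 145.7]
ee_rot: [-180.0, 0.0, 82.4]
force: [-0.8, -0.4, -1.6]
gripper_width: 14.2
gripper_force: 25.0
```

>>> arm_command:
  motion:
    - {"offset": [0, 0, 0.003], "spin": 0}
    - {"offset": [0, 0, 0], "spin": 0}
    - {"offset": [0, 0, 0], "spin": 0}
    - {"offset": [0, 0, 0], "spin": 0}

```text
time_s: 17.6
ee_pos: [463.3, 62.6, 143.0]
ee_rot: [180.0, -0.0, 82.4]
force: [0.4, -0.5, -1.6]
gripper_width: 13.9
gripper_force: 25.0
```

```bash
python3 - <<'E'
from h import *
s=env.state();print(s["time_s"],s["force"],s["ee_pos"])
p,d=env.grab_frame('side')
a=cv2.resize(p[140:240,190:310],None,fx=6,fy=6,interpolation=2);cv2.imwrite('pics/s5.png',cv2.convertScaleAbs(a,alpha=1.5,beta=10))
E
```

```text
17.6 [ 0.44971034 -0.48194012 -1.56555234] [463.25057964  62.55646639 143.01844306]
```

View pics/s5.png

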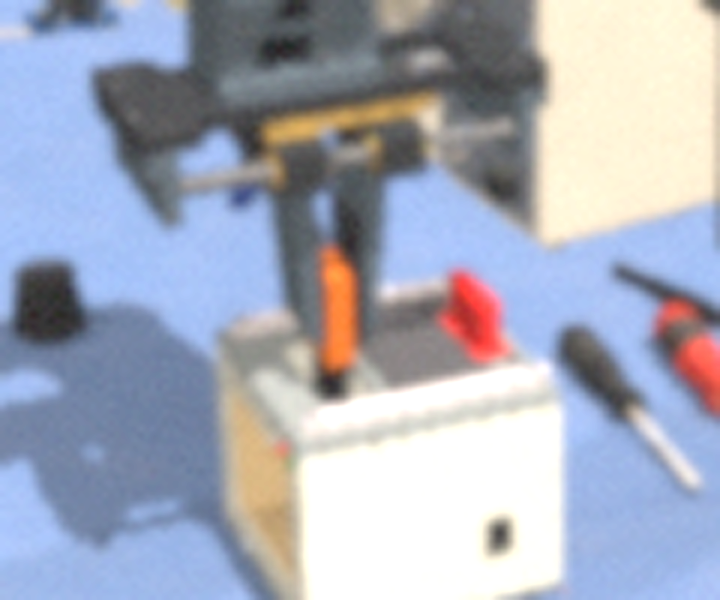

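The frame is below the cover, with only the neck (px (332,382)) and grip showing through the open slot. The knob at (475,310) is still at the open end.

```bash
python3 -c "
from workcell import env
print(env.job_done())"
```

```text
the job is handed in; nothing more can be done
None
```

The shutter is fully open, and the carrier hangs free inside the lamp box, still held by its grip, with the frame about 20 mm below the cover and its underside about 20 mm above the floor. No contact force showed on the way down, the heat sink, terminal block and loupe were not touched, and the job was handed in at about 18 s.

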